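Gauge a worn skate wheel

TASK

Check the worn skate wheel on the bench gauge: lay the smaller of the two white wheels flat on the gauge's bed, in the middle between its open jaws, and let go of it. Then slide the moving jaw shut on the wheel, gently, until the wheel has pushed the sprung anvil about halfway in (never to its stop), and leave it clamped like that. Leave the other loose things where they are.

Things in the scene. Friction and masses are not known exactly. Their poses are not given: they have to be found in the camera images.
- worn_wheel: the worn skate wheel to gauge: white urethane disc, 46 mm diameter, 32 mm tall, about 70 g, lying flat with its axis (z) upright and a steel bearing drawn flush in its middle; origin at the centre of its underside. The smaller of two white wheels
- new_wheel: the new skate wheel, same white look and 32 mm height but 56 mm diameter; origin at the centre of its underside; leave it alone
- gauge: bench gauge, fixed to the table; z up, y along its slide from the sprung anvil (-y end) to the moving jaw (+y end); origin at table level, at the middle of the jaws' width. Steel base plate x -60 to +100, y -85 to +165 mm, its flat top (the bed) 20 mm above the table. A beam lies on it at x 38 to 62, top at 32 mm; anvil housing at x -24 to +24, y -81 to -56, top at 56 mm
- seat (a point): point on the bed's top, 30 mm to +y of the gauge's origin, near the middle between the open jaws; axes as the gauge's
- light_bar (a point): centre of the underside of the aluminium light bar over seat and jaws, axes as the gauge's: 32 mm in x (gauge x 0 to 32), 240 mm in y, underside 150 mm, top 166 mm above the table; two posts at gauge x 85, y -70 and 150 mm. It bars a gripper pointing straight down; reach under it from the robot's (-x) side, tool leaning 30 to 40 degrees, fingers to +x and down
- jaw_face (a point): centre of the moving jaw's clamping face, 36 mm above the table; axes as the gauge's; the face looks to -y and is 58 mm wide (x -18 to +40 mm), from 23 to 53 mm above the table; the jaw plate is 10 mm thick, behind it a foot plate (8 mm thick, top at 31 mm above the table) carries the lug; a carriage at x 33 to 67, top at 42 mm, rides on the beam
- jaw_lug (a point): top centre of the moving jaw's upright lug, 70 mm above the table, 45 mm to +y behind the jaw face: 24 mm wide in x, 10 mm thick in y, rising 39 mm from the foot plate; push its outer (+y) face or pinch it to slide the jaw. Between lug and jaw plate there is 30 mm free. Nothing of the jaw lies beyond the lug's outer face
- anvil_face (a point): centre of the sprung anvil's face, 36 mm above the table; axes as the gauge's; the face looks to +y, 40 mm wide in x and 28 mm tall (22 to 50 mm above the table); at rest it is at y = -35 mm of the gauge, with 12 mm of gap behind it to the housing, which closes as it is pressed
- jaw (a joint): moving jaw's slide (m): 0 = fully open, with 140 mm between the faces while the anvil is at rest; grows as the jaw moves to -y and shuts, up to 0.110; starts between 0 and 0.020. Stiff: takes about 6 N to slide and stays where it is left, holding the anvil's spring
- anvil (a joint): how far the sprung anvil is pushed in (m): 0 at rest, 0.012 at its stop; spring 400 N/m (2.4 N at half travel), returns by itself
- bowl: steel parts bowl, 110 mm across, 35 mm tall; origin at the centre of its underside; bystander
- truck: aluminium skate truck, baseplate 82 x 54 mm, axle 136 mm long, 56 mm tall; origin at the centre of its underside; bystander
- hex_key: chrome hex key, L of 85 x 30 mm, 6 mm thick, lying flat; origin on the table under the middle of its long arm; bystander
Things that resemble listed ones, but are neither listed nor needed, are in the scene too. Leave any black, orange or red look-alike of the worn_wheel alone.

How it is judged (in metres and radians):
On the way, in this order (a step that is already met when the one before it is completed fails the run):
1. the smaller wheel lies flat on the bed between the open jaws, released, the anvil not yet pressed (x of worn_wheel in the frame of gauge between -0.015 and 0.015 m and z of worn_wheel in the frame of gauge between 0.016 and 0.024 m and angle between worn_wheel's own z axis and vertical below 0.12 rad and y of worn_wheel in the frame of jaw_face below -0.02 m and y of worn_wheel in the frame of anvil_face above 0.02 m and contact force between the fingers and worn_wheel below 0.2 N and value of joint anvil below 0.0015 m), for 0.2 s.
2. the moving jaw is shut on the wheel and the anvil is pushed 3 to 9 mm in (x of worn_wheel in the frame of gauge between -0.015 and 0.015 m and z of worn_wheel in the frame of gauge between 0.016 and 0.024 m and angle between worn_wheel's own z axis and vertical below 0.12 rad and y of worn_wheel in the frame of jaw_face between -0.026 and -0.02 m and y of worn_wheel in the frame of anvil_face above 0.02 m and contact force between the fingers and worn_wheel below 0.2 N and value of joint anvil between 0.003 and 0.009 m), for 0.3 s.
At the end, for the whole second after the job is handed in: the smaller wheel lies flat on the bed, its centre within 15 mm of the middle of the jaws' width (gauge x), released and at rest, clamped between the moving jaw (touching, within 3 mm) and the anvil, which is pushed in 3 to 9 mm of its 12 mm (all of step 2 and linear speed of worn_wheel below 0.01 m/s).
It fails at once if the anvil is driven to its stop (over 11.3 mm) (value of joint anvil above 0.0113 m).
It fails at once if the other wheel is moved over 25 mm (distance of new_wheel from where it was at the start of the episode above 0.025 m).
It fails at once if the bowl is moved over 25 mm (distance of bowl from where it was at the start of the episode above 0.025 m).
It fails at once if the truck is moved over 25 mm (distance of truck from where it was at the start of the episode above 0.025 m).
It fails at once if the hex key is moved over 25 mm (distance of hex_key from where it was at the start of the episode above 0.025 m).
It also fails if it takes over 61 s, if anything falls off the work surface, if the arm or the gripper's body presses on something with over 40 N, if the wrist force passes 120 N, or if a joint passes its speed limit or range.

ROBOT

A 6-joint arm with a two-finger parallel gripper is mounted at the origin on the work surface. World frame = base frame: x ahead of the robot, y to its left, z up, the work surface at z = 0. Lengths are in mm, angles in rad, forces in N, time in s.
With the tool pointing down it reaches from about 300 to 775 mm from the base axis. Payload 14.6 kg.
Tool frame: the origin (TCP) lies between the finger pads; the fingertips stand manip.nose_length ahead of it and the grasp point (between the pads) lies 11 mm behind it (manip.nose_length is the distance from the TCP to the fingertips, in mm); z points along the fingers, y is the line along which they close (so a half turn about z gives the same grasp; the last joint's range is limited). The gripper opens to 94 mm and grips with 3 to 60 N. Pads are 16 mm wide; open, the fingers measure 119 mm over their backs; the gripper's body (75 mm by 177 mm) begins 78 mm behind the grasp point.
Start: joints at [1.234, 0.3, 1.521, -0, 1.321, -0.067], TCP at [146.594, 530.094, 213.446] pointing down, gripper open.
Joint ranges: [-3.03, 3.03], [-0.79, 2.21], [0.23, 2.52], [-1.04, 4.18], [0, 3.07], [-2.55, 2.55]. Speed limits (rad/s): [2.22, 2.22, 2.57, 3.14, 3.14, 3.14].

INTERFACE

Orientations are given as [roll, pitch, yaw] about the fixed x, y, z axes, in that order (R = Rz(yaw) Ry(pitch) Rx(roll)).
In Python, from cell import manip, cams, job gives the robot as it stands.
- The arm moves only by the tool jog_arm, never from a script. Its argument "commands" is a list of rows, each an object of numbers: "dx", "dy", "dz": the shift along the tool's x, y, z each as a share of 40 mm, from -1 to 1; "ax", "ay", "az": the turn, a rotation vector about the tool's x, y, z each as a share of 10 degrees, from -1 to 1; "gripper": the closure, from 0 (fully open) to 1 (shut). A call has 1 to 10 rows; each row shifts and turns the commanded pose from where the row before left it, along the tool's axes as they then stand; what a row does not reach is not made up. A row lasts 1/8 s, in which the tool goes at most 62.5 mm and 10.7 degrees, less where a joint would pass 70% of its speed; a pose out of reach is approached as far as the arm can. A call with a number of a shift or a turn outside -1 to 1 is refused whole. A call with a gripper value outside its range is refused whole. The fingers move at their own pace and stop on an object; "squeeze" is the grip in N (left out, the last holds). Time passes only in rows, so rows that do not move let the fingers close. It gives the time, the measured TCP pose, the force, the opening and the grip force at its end, in the units of the state.
- manip.read_state(): the state, without advancing time (a new reading comes with each control period).
- cams.camera(name): name is "scene" or "side" or "wrist"; returns a dict with "image" (400x640x3 uint8, red, green, blue), "fx", "fy", "cx", "cy" (pixels), "dist_coeffs" ([k1, k2, p1, p2, k3] as OpenCV has them; the pictures are not rectified), "world_to_cam" (4x4, takes a point from world to camera coordinates). Camera axes: x right, y down, z forward; pixel columns grow to the right and rows downward; lengths in mm; the calibration is good to about 2 mm. A picture is of the moment at which its call begins. There is no depth.
- job.sign_off(): hands the job in; it is judged then, once.
The state is a dict: "clock": time; "joints": joint angles; "qd": joint speeds; "effort": joint torques, N m; "eef_pos": TCP position; "eef_rot": TCP orientation; "wrist_force": force on the tool from outside, world axes, zero at the start; "moment": the same for the moment, N m; "finger_gap": finger opening in mm; "finger_force": force on a finger pad.
Only numpy, scipy, OpenCV 4.12 (cv2) and the standard library are available. Lean on these libraries where they do the work, as an engineer would, in place of code of your own. Each camera call takes 0.05 s, during which the arm holds its last target. There are 200 camera calls.

## Working session

There is one attempt and no reset: what is moved stays moved. The work goes in short steps, Python scripts to look and compute and a tool call to move; the robot and the scene stay as the last step left them, time stands still between calls to the robot, and variables do not carry over. Pictures are saved under pics/ and viewed, at most 14 in all, crops included, and the job is handed in when it is done.

Besides the shell and the picture viewer there is one more tool, called after "Request:" in YAML: its name, and indented under it one key for each argument. jog_arm: Moves the arm, as the interface text tells. Shift numbers are shares of 40 mm and turn numbers shares of 10 degrees, none past 1 either way. Its arguments: {"type":"object","properties":{"commands":{"type":"array"},"squeeze":{"type":"number"}},"required":["commands"]}

```bash
ls; mkdir -p pics
cat > h.py <<'E'
import numpy as np, cv2
from cell import manip, cams, job
def shot(n):
    c=cams.camera(n); c['K']=np.array([[c['fx'],0,c['cx']],[0,c['fy'],c['cy']],[0,0,1.]]); c['d']=np.array(c['dist_coeffs'],float); c['T']=np.array(c['world_to_cam']); return c
def save(c,name): cv2.imwrite('pics/'+name, cv2.cvtColor(c['image'],cv2.COLOR_RGB2BGR))
def ray(c,uv):
    p=cv2.undistortPoints(np.array([[uv]],float),c['K'],c['d'])[0,0]
    R=c['T'][:3,:3]; o=-R.T@c['T'][:3,3]; v=R.T@np.array([p[0],p[1],1]); return o,v/np.linalg.norm(v)
def onz(c,uv,z):
    o,v=ray(c,uv); return o+v*(z-o[2])/v[2]
def tri(c1,p1,c2,p2):
    o1,v1=ray(c1,p1);o2,v2=ray(c2,p2)
    s=np.linalg.lstsq(np.c_[v1,-v2],o2-o1,rcond=None)[0]
    a,b=o1+v1*s[0],o2+v2*s[1]; return (a+b)/2,np.linalg.norm(a-b)
def proj(c,P):
    return cv2.projectPoints(np.array(P,float).reshape(-1,3),cv2.Rodrigues(c['T'][:3,:3])[0],c['T'][:3,3],c['K'],c['d'])[0].reshape(-1,2)
E
python3 - <<'E'
from h import *
ims=[]
for n in ['scene','side']:
    c=shot(n); save(c,n+'0.png'); print(n,-c['T'][:3,:3].T@c['T'][:3,3])
c=shot('wrist'); save(c,'wrist0.png'); print(manip.nose_length, manip.read_state())
E
```

```text
pics
scene [1143.18518394 -329.92806149  991.26448358]
side [  69.63123708 -318.85468613 1015.24565005]
8.0 {'clock': 0.15, 'joints': array([ 1.23438327e+00,  3.00347774e-01,  1.52141685e+00, -9.70369656e-06,
        1.32072677e+00, -6.66093974e-02]), 'qd': array([ 1.37232393e-03, -1.28844544e-03, -3.77097554e-05, -8.86416075e-04,
        5.27274262e-04, -5.75451777e-04]), 'effort': array([-1.17182139e-03, -5.31942952e+01, -3.52834046e+01,  7.07682408e-02,
        2.35455588e-02, -6.87286797e-05]), 'eef_pos': array([146.54477865, 529.91801275, 213.02345862]), 'eef_rot': array([-3.14069528e+00, -5.04413014e-05,  2.87179137e+00]), 'wrist_force': array([ 0.23755911, -0.10965761, -0.217138  ]), 'moment': array([-0.02093794, -0.01046408, -0.00660494]), 'finger_force': 0.0, 'finger_gap': 93.98210268724804}
```

View pics/scene0.png

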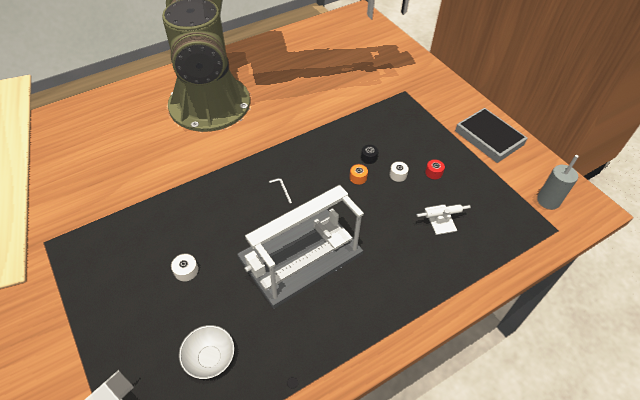

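View pics/side0.png

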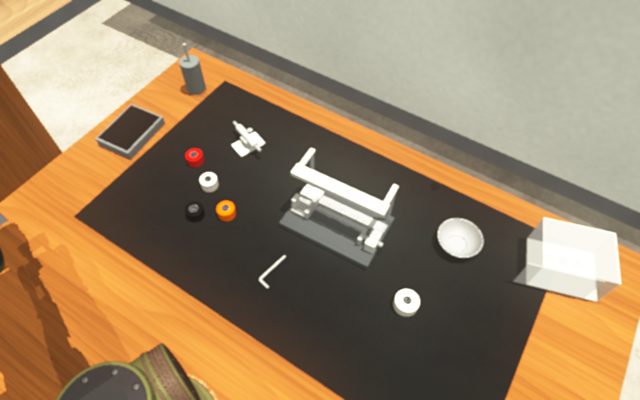

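Scene: white wheels at (399,171) and (184,267), black/orange/red look-alikes at (369,153), (359,174), (436,169), gauge around (305,245). Side: white wheels at (208,182) and (406,302), gauge around (340,215). I'll measure the two white wheels and enlarge the gauge.

```bash
cat > m1.py <<'E'
from h import *
a=shot('scene'); b=shot('side')
def blob(c,uv,r=24):
    im=c['image'].astype(int); x0,y0=uv[0]-r,uv[1]-r
    s=im[y0:y0+2*r,x0:x0+2*r]
    m=((s.min(2)>95)&(s.max(2)-s.min(2)<60)).astype(np.uint8)
    k=max(cv2.findContours(m,cv2.RETR_EXTERNAL,cv2.CHAIN_APPROX_NONE)[0],key=cv2.contourArea)
    return k.reshape(-1,2)+[x0,y0]
for nm,u,v in [('A(far)',(399,171),(208,182)),('B(near)',(184,267),(406,302))]:
    for c,p in ((a,u),(b,v)):
        k=blob(c,p); P=np.array([onz(c,q,16) for q in k])
        o=ray(c,p)[0]; d=(P.mean(0)-o)[:2]; d/=np.linalg.norm(d); n=np.array([-d[1],d[0]])
        w=P[:,:2]@n; print(nm,len(k),'mid16',P.mean(0).round(1),'width perp',(np.ptp(w)+np.linalg.norm(P[0]-o)/c['fx']).round(1), 'bbox',cv2.boundingRect(k.astype(np.int32)))
    # bearing = dark blob centre; triangulate with blob centroids
    ce=[]
    for c,p in ((a,u),(b,v)):
        g=c['image'][p[1]-12:p[1]+9,p[0]-11:p[0]+12].min(2).astype(float); wt=np.clip(150-g,0,None)
        yy,xx=np.mgrid[:g.shape[0],:g.shape[1]]; rr=(xx-11)**2+(yy-10)**2<64; wt=wt*rr
        ce.append(((xx*wt).sum()/wt.sum()+p[0]-11,(yy*wt).sum()/wt.sum()+p[1]-12))
    print(nm,'bearing',np.round(ce,1).tolist(),tri(a,ce[0],b,ce[1]))
def crop(c,x,y,w,h,W,H): return cv2.resize(c['image'][y:y+h,x:x+w],(W,H),interpolation=cv2.INTER_CUBIC)
top=np.hstack([crop(a,230,180,140,125,400,357),crop(b,270,140,140,125,400,357)])
bot=np.hstack([crop(c,x-25,y-30,50,60,200,240) for c,x,y in ((a,399,171),(a,184,267),(b,208,182),(b,406,302))])
cv2.imwrite('pics/m1.png',cv2.cvtColor(np.vstack([top,bot]),cv2.COLOR_RGB2BGR))
E
python3 m1.py
```

```text
A(far) 56 mid16 [528.1 319.5  16. ] width perp 49.8 bbox (390, 161, 19, 21)
A(far) 58 mid16 [533.1 318.7  16. ] width perp 53.4 bbox (198, 171, 21, 21)
A(far) bearing [[399.3, 167.1], [207.5, 178.8]] (array([529.38078902, 316.641095  ,  33.15597964]), np.float64(2.1041830799932306))
B(near) 75 mid16 [ 509.1 -283.    16. ] width perp 59.1 bbox (171, 254, 27, 27)
B(near) 78 mid16 [ 514.6 -283.5   16. ] width perp 62.8 bbox (393, 288, 28, 29)
B(near) bearing [[183.1, 263.5], [407.4, 299.7]] (array([ 511.84667497, -283.59526717,   34.14937635]), np.float64(1.7547080405759434))
```

View pics/m1.png

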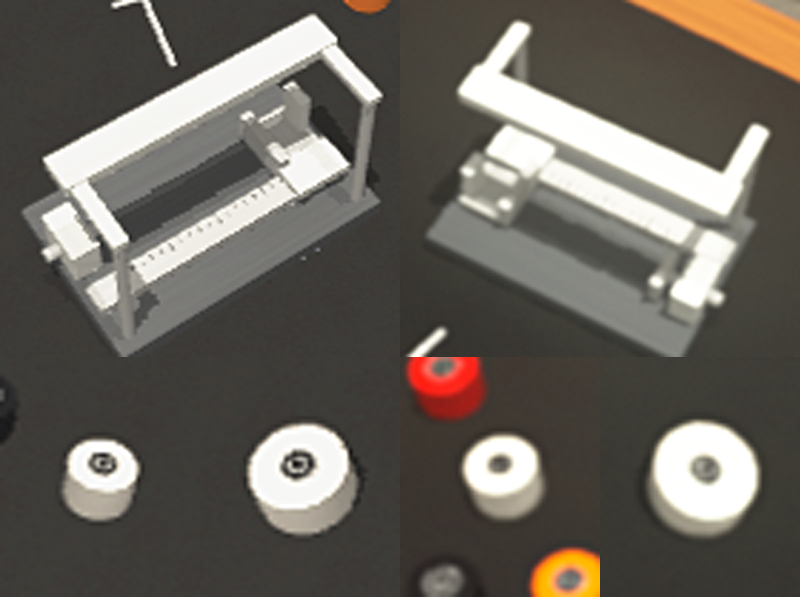

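Small wheel (46 mm class) is A: scene (399,171) / side (208,182), bounding width 19 px against B's 27 px (measured 50 vs 59 mm incl. blur), same white; its top triangulates at z≈33, xy≈(529.5,317.5). B at (512,-283) is the new wheel. In the gauge crop the light bar, lug (top right in scene) and base corners are clear. Now the gauge pose.

```bash
cat > m2.py <<'E'
from h import *
a=shot('scene'); b=shot('side')
s=140/400
A=lambda x,y:(230+x*s-.3,180+y*s-.3); B=lambda x,y:(270+(x-400)*s-.3,140+y*s-.3)
pts=[(a,A(22,212),20,(-60,-85)),(a,A(122,356),20,(100,-85)),(a,A(380,202),20,(100,165)),
(b,B(428,236),20,(-60,165)),(b,B(685,356),20,(-60,-85)),(b,B(757,220),20,(100,-85))]
W=np.array([onz(c,p,z)[:2] for c,p,z,_ in pts]); G=np.array([g for *_,g in pts],float)
def kab(W,G):
    w,g=W.mean(0),G.mean(0); H=(G-g).T@(W-w); th=np.arctan2(H[0,1]-H[1,0],H[0,0]+H[1,1])
    R=np.array([[np.cos(th),-np.sin(th)],[np.sin(th),np.cos(th)]]); return th,w-R@g,R
th,t,R=kab(W,G); print(W.round(1)); print('base',np.degrees(th),t,(W-(G@R.T+t)).round(1))
print('corner -60,-85 tri',tri(a,A(22,212),b,B(685,356)),'100,-85',tri(a,A(122,356),b,B(757,220)))
for n,p,q in [('bar+y-x',A(312,14),B(460,92)),('bar-y-x',A(45,158),B(728,212)),('lugtop',A(297,88),B(477,172))]: 
    P,e=tri(a,p,b,q); print(n,P.round(1),e.round(1),'gauge',(R.T@(P[:2]-t)).round(1))
E
python3 m2.py
```

```text
[[ 543.4 -163.8]
 [ 698.2 -154.7]
 [ 686.    92.5]
 [ 528.4   81.1]
 [ 549.2 -167.7]
 [ 701.9 -156.9]]
base 3.743604553651346 [597.7898829  -77.89957945] [[-0.1  2.8]
 [-4.9  1.5]
 [-0.8 -0.8]
 [ 1.3 -1.7]
 [ 5.7 -1.1]
 [-1.3 -0.7]]
corner -60,-85 tri (array([ 546.82838155, -166.63505706,   25.29666239]), np.float64(3.7661961837887428)) 100,-85 (array([ 699.84638289, -156.35999193,   23.38773829]), np.float64(2.060488007415205))
bar+y-x [587.5  80.5 166.4] 1.7 gauge [1.000e-01 1.587e+02]
bar-y-x [ 602.6 -157.2  167.8] 3.4 gauge [ -0.3 -79.4]
lugtop [583.5  69.3  69.2] 11.5 gauge [ -4.6 147.8]
```

Run:
```python
from h import *
from scipy.spatial.transform import Rotation as Ro
s=manip.read_state(); print(Ro.from_euler('xyz',s['eef_rot']).as_matrix().round(3))
c=shot('wrist'); print((-c['T'][:3,:3].T@c['T'][:3,3]), c['T'][:3,:3].round(2), c['fx'])
```

```text
[[-0.964  0.267 -0.   ]
 [ 0.267  0.964 -0.   ]
 [ 0.    -0.    -1.   ]]
[ 73.41163653 550.52138205 384.76928082] [[ 0.27  0.96 -0.  ]
 [ 0.93 -0.26  0.26]
 [ 0.25 -0.07 -0.97]] 277.0637143075562
```

Gauge: origin ≈(598,-78), yaw ≈3.6°; bar height measured 166-168 (expected 166), base corners 23-25 (20). Consistent. Seat ≈(596,-48). Check the neighbours of the wheel, then move above it.

Run:
```python
from h import *
a=shot('scene'); b=shot('side')
for n,p,q in [('orange',(359,171),(226,207)),('black',(370,150),(194,208)),('red',(436,165),(194,154)),('truck',(440,215),(247,140))]:
    P,e=tri(a,p,b,q); print(n,P.round(),e.round(1))
```

```text
orange [486. 218.  33.] 1.3
black [439. 285.  34.] 3.2
red [574. 404.  34.] 3.3
truck [701. 316.  23.] 2.2
```

```bash
cat >> h.py <<'E'
from scipy.spatial.transform import Rotation as Ro
G0=np.array([597.8,-77.9]); TH=np.radians(3.6)
def gw(x,y,z): c,s=np.cos(TH),np.sin(TH); return np.array([G0[0]+c*x-s*y,G0[1]+s*x+c*y,z])
def wg(P): c,s=np.cos(TH),np.sin(TH); d=np.array(P)[:2]-G0; return np.array([c*d[0]+s*d[1],-s*d[0]+c*d[1],P[2]])
def tool(lean=35,yaw=TH):
    l=np.radians(lean); R=np.c_[[-np.cos(l),0,-np.sin(l)],[0,1,0],[np.sin(l),0,-np.cos(l)]]
    return Ro.from_euler('z',yaw).as_matrix()@R
def cur(): s=manip.read_state(); return s,Ro.from_euler('xyz',s['eef_rot']).as_matrix()
def go(g,lean=35,yaw=TH):
    s,R=cur(); T=tool(lean,yaw); p=np.array(g)+11*T[:,2]
    rv=Ro.from_matrix(R.T@T).as_rotvec(degrees=True)/10
    print('tcp',s['eef_pos'].round(1),'grasp',(s['eef_pos']-11*R[:,2]).round(1),'tgt',p.round(1))
    print('turn10deg',rv.round(2),'shift/40 now axes',(R.T@(p-s['eef_pos'])/40).round(3),'in target axes',(T.T@(p-s['eef_pos'])/40).round(3),'t',s['clock'].round(1))
E
python3 - <<'E'
from h import *
go([529.5,317.5,110])
E
```

```text
tcp [146.6 530.1 213.4] grasp [146.6 530.1 224.4] tgt [535.8 317.9 101. ]Traceback (most recent call last):
  File "<stdin>", line 2, in <module>
  File "h.py", line 29, in go
    print('turn10deg',rv.round(2),'shift/40 now axes',(R.T@(p-s['eef_pos'])/40).round(3),'in target axes',(T.T@(p-s['eef_pos'])/40).round(3),'t',s['clock'].round(1))
                                                                                                                                                 ^^^^^^^^^^^^^^^^
AttributeError: 'float' object has no attribute 'round'
```

Request:
jog_arm:
  commands:
    - {"az": -0.64,"gripper": 0.28}
    - {"az": -0.64}
    - {"az": -0.63}
    - {"ay": -0.9}
    - {"ay": -0.9}
    - {"ay": -0.9}
    - {"ay": -0.8}
    - {}
    - {}
  squeeze: 15

```text
schema error: expected keys dx, dy, dz, ax, ay, az, gripper
```

```bash
sed -i "s/s\['clock'\].round(1)/round(s['clock'],2),'gap',round(float(s['finger_gap']),1),'F',s['wrist_force'].round(1)/" h.py
python3 - <<'E'
from h import *
go([529.5,317.5,110])
E
```

```text
tcp [146.6 530.1 213.4] grasp [146.6 530.1 224.4] tgt [535.8 317.9 101. ]
turn10deg [-0.58 -3.47 -1.85] shift/40 now axes [-10.792  -2.519   2.811] in target axes [-6.069 -5.905  7.681] t 0.5 gap 94.0 F [0.3 0.5 0.5]
```

All keys are needed in every row.

Request:
jog_arm:
  commands:
    - {"dx": 0,"dy": 0,"dz": 0,"ax": 0,"ay": 0,"az": -0.64,"gripper": 0.28}
    - {"dx": 0,"dy": 0,"dz": 0,"ax": 0,"ay": 0,"az": -0.64,"gripper": 0.28}
    - {"dx": 0,"dy": 0,"dz": 0,"ax": 0,"ay": 0,"az": -0.63,"gripper": 0.28}
    - {"dx": 0,"dy": 0,"dz": 0,"ax": 0,"ay": -0.9,"az": 0,"gripper": 0.28}
    - {"dx": 0,"dy": 0,"dz": 0,"ax": 0,"ay": -0.9,"az": 0,"gripper": 0.28}
    - {"dx": 0,"dy": 0,"dz": 0,"ax": 0,"ay": -0.9,"az": 0,"gripper": 0.28}
    - {"dx": 0,"dy": 0,"dz": 0,"ax": 0,"ay": -0.8,"az": 0,"gripper": 0.28}
    - {"dx": 0,"dy": 0,"dz": 0,"ax": 0,"ay": 0,"az": 0,"gripper": 0.28}
  squeeze: 15

```text
clock: 1.5
eef_pos: [145.3, 530.0, 212.5]
eef_rot: [-3.139, 0.61, -3.074]
wrist_force: [-0.3, -0.1, 0.5]
finger_gap: 67.6
finger_force: 0.0
```

Run:
```python
from h import *
go([529.5,317.5,110])
```

```text
tcp [145.3 530.  212.5] grasp [139.  529.6 221.6] tgt [535.8 317.9 101. ]
turn10deg [ 0.   -0.    0.02] shift/40 now axes [-6.093 -5.928  7.677] in target axes [-6.11  -5.904  7.683] t 1.5 gap 67.6 F [-0.3 -0.1  0.5]
```

Request:
jog_arm:
  commands:
    - {"dx": -0.61,"dy": -0.59,"dz": 0.77,"ax": 0,"ay": 0,"az": 0,"gripper": 0.28}
    - {"dx": -0.61,"dy": -0.59,"dz": 0.77,"ax": 0,"ay": 0,"az": 0,"gripper": 0.28}
    - {"dx": -0.61,"dy": -0.59,"dz": 0.77,"ax": 0,"ay": 0,"az": 0,"gripper": 0.28}
    - {"dx": -0.61,"dy": -0.59,"dz": 0.77,"ax": 0,"ay": 0,"az": 0,"gripper": 0.28}
    - {"dx": -0.61,"dy": -0.59,"dz": 0.77,"ax": 0,"ay": 0,"az": 0,"gripper": 0.28}
    - {"dx": -0.61,"dy": -0.59,"dz": 0.77,"ax": 0,"ay": 0,"az": 0,"gripper": 0.28}
    - {"dx": -0.61,"dy": -0.59,"dz": 0.77,"ax": 0,"ay": 0,"az": 0,"gripper": 0.28}
    - {"dx": -0.61,"dy": -0.59,"dz": 0.77,"ax": 0,"ay": 0,"az": 0,"gripper": 0.28}
    - {"dx": -0.61,"dy": -0.59,"dz": 0.77,"ax": 0,"ay": 0,"az": 0,"gripper": 0.28}
    - {"dx": -0.61,"dy": -0.59,"dz": 0.77,"ax": 0,"ay": 0,"az": 0,"gripper": 0.28}

```text
clock: 2.75
eef_pos: [539.8, 317.0, 101.7]
eef_rot: [3.139, 0.611, -3.081]
wrist_force: [0.3, -0.2, 0.0]
finger_gap: 67.9
finger_force: 0.0
```

Request:
jog_arm:
  commands:
    - {"dx": 0,"dy": 0,"dz": 0,"ax": 0,"ay": 0,"az": 0,"gripper": 0.28}
    - {"dx": 0,"dy": 0,"dz": 0,"ax": 0,"ay": 0,"az": 0,"gripper": 0.28}

```text
clock: 3.0
eef_pos: [537.7, 318.1, 101.6]
eef_rot: [3.14, 0.611, -3.08]
wrist_force: [-0.1, 0.3, 1.1]
finger_gap: 67.8
finger_force: 0.0
```

Run:
```python
from h import *
go([529.5,317.5,110])
c=shot('wrist'); print(proj(c,[[529.5,317.5,32],[529.5,317.5,0]]))
save(c,'w1.png')
```

```text
tcp [537.7 318.1 101.6] grasp [531.4 317.7 110.6] tgt [535.8 317.9 101. ]
turn10deg [ 0.    0.   -0.01] shift/40 now axes [ 0.049 -0.003 -0.015] in target axes [ 0.049 -0.003 -0.015] t 3.0 gap 67.8 F [-0.1  0.3  1.1]
[[314.47982088 164.75744712]
 [314.49076856 140.14939616]]
```

View pics/w1.png

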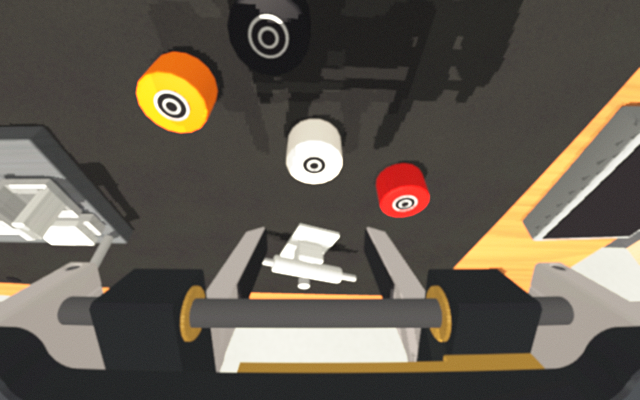

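The wheel's bearing is at (314,165), where the estimate projects (314.5,164.8); the fingers straddle it and the red/orange wheels stay clear. Go straight down.

Request:
jog_arm:
  commands:
    - {"dx": 0.26,"dy": 0,"dz": 0.35,"ax": 0,"ay": 0,"az": 0,"gripper": 0.28}
    - {"dx": 0.26,"dy": 0,"dz": 0.35,"ax": 0,"ay": 0,"az": 0,"gripper": 0.28}
    - {"dx": 0.26,"dy": 0,"dz": 0.35,"ax": 0,"ay": 0,"az": 0,"gripper": 0.28}
    - {"dx": 0.26,"dy": 0,"dz": 0.35,"ax": 0,"ay": 0,"az": 0,"gripper": 0.28}
    - {"dx": 0.26,"dy": 0,"dz": 0.35,"ax": 0,"ay": 0,"az": 0,"gripper": 0.28}
    - {"dx": 0,"dy": 0,"dz": 0,"ax": 0,"ay": 0,"az": 0,"gripper": 0.28}
    - {"dx": 0,"dy": 0,"dz": 0,"ax": 0,"ay": 0,"az": 0,"gripper": 0.28}

```text
clock: 3.92
eef_pos: [535.0, 318.9, 15.0]
eef_rot: [3.141, 0.612, -3.078]
wrist_force: [0.2, -0.3, 0.2]
finger_gap: 67.7
finger_force: 0.0
```

Run:
```python
from h import *
go([529.5,317.5,23])
```

```text
tcp [535.  318.9  15. ] grasp [528.7 318.5  24. ] tgt [535.8 317.9  14. ]
turn10deg [0.01 0.01 0.  ] shift/40 now axes [-0.    -0.027  0.03 ] in target axes [-0.    -0.027  0.031] t 3.92 gap 67.7 F [ 0.2 -0.3  0.2]
```

Close with 15 N.

Request:
jog_arm:
  commands:
    - {"dx": 0,"dy": -0.02,"dz": 0.02,"ax": 0,"ay": 0,"az": 0,"gripper": 0.5}
    - {"dx": 0,"dy": 0,"dz": 0,"ax": 0,"ay": 0,"az": 0,"gripper": 0.7}
    - {"dx": 0,"dy": 0,"dz": 0,"ax": 0,"ay": 0,"az": 0,"gripper": 0.7}
    - {"dx": 0,"dy": 0,"dz": 0,"ax": 0,"ay": 0,"az": 0,"gripper": 0.7}
    - {"dx": 0,"dy": 0,"dz": 0,"ax": 0,"ay": 0,"az": 0,"gripper": 0.7}
  squeeze: 15

```text
clock: 4.55
eef_pos: [535.6, 317.6, 13.6]
eef_rot: [3.141, 0.611, -3.078]
wrist_force: [-3.9, -1.7, 5.4]
finger_gap: 45.5
finger_force: 15.0
```

Request:
jog_arm:
  commands:
    - {"dx": -0.3,"dy": 0,"dz": -0.4,"ax": 0,"ay": 0,"az": 0,"gripper": 0.7}
    - {"dx": -0.3,"dy": 0,"dz": -0.4,"ax": 0,"ay": 0,"az": 0,"gripper": 0.7}
    - {"dx": -0.3,"dy": 0,"dz": -0.4,"ax": 0,"ay": 0,"az": 0,"gripper": 0.7}
    - {"dx": -0.3,"dy": 0,"dz": -0.4,"ax": 0,"ay": 0,"az": 0,"gripper": 0.7}
    - {"dx": -0.3,"dy": 0,"dz": -0.4,"ax": 0,"ay": 0,"az": 0,"gripper": 0.7}
    - {"dx": 0,"dy": 0,"dz": 0,"ax": 0,"ay": 0,"az": 0,"gripper": 0.7}
    - {"dx": 0,"dy": 0,"dz": 0,"ax": 0,"ay": 0,"az": 0,"gripper": 0.7}

```text
clock: 5.42
eef_pos: [538.3, 317.5, 112.1]
eef_rot: [-3.141, 0.61, -3.078]
wrist_force: [-0.2, 0.8, -0.7]
finger_gap: 45.7
finger_force: 15.0
```

Run:
```python
from h import *
go(gw(-130,30,125))
```

```text
tcp [538.3 317.5 112.1] grasp [532.  317.1 121.2] tgt [472.5 -55.7 116. ]
turn10deg [-0.   -0.01  0.  ] shift/40 now axes [ 1.78  -9.207 -1.354] in target axes [ 1.77  -9.209 -1.357] t 5.42 gap 45.7 F [-0.2  0.8 -0.7]
```

Gap 45.5 mm held: the 46 mm wheel. Carry it to in front of the gauge.

Request:
jog_arm:
  commands:
    - {"dx": 0.18,"dy": -0.92,"dz": -0.135,"ax": 0,"ay": 0,"az": 0,"gripper": 0.7}
    - {"dx": 0.18,"dy": -0.92,"dz": -0.135,"ax": 0,"ay": 0,"az": 0,"gripper": 0.7}
    - {"dx": 0.18,"dy": -0.92,"dz": -0.135,"ax": 0,"ay": 0,"az": 0,"gripper": 0.7}
    - {"dx": 0.18,"dy": -0.92,"dz": -0.135,"ax": 0,"ay": 0,"az": 0,"gripper": 0.7}
    - {"dx": 0.18,"dy": -0.92,"dz": -0.135,"ax": 0,"ay": 0,"az": 0,"gripper": 0.7}
    - {"dx": 0.18,"dy": -0.92,"dz": -0.135,"ax": 0,"ay": 0,"az": 0,"gripper": 0.7}
    - {"dx": 0.18,"dy": -0.92,"dz": -0.135,"ax": 0,"ay": 0,"az": 0,"gripper": 0.7}
    - {"dx": 0.18,"dy": -0.92,"dz": -0.135,"ax": 0,"ay": 0,"az": 0,"gripper": 0.7}
    - {"dx": 0.18,"dy": -0.92,"dz": -0.135,"ax": 0,"ay": 0,"az": 0,"gripper": 0.7}
    - {"dx": 0.18,"dy": -0.92,"dz": -0.135,"ax": 0,"ay": 0,"az": 0,"gripper": 0.7}

```text
clock: 6.68
eef_pos: [472.6, -50.3, 115.1]
eef_rot: [3.141, 0.608, -3.078]
wrist_force: [-0.1, 0.8, -2.4]
finger_gap: 45.5
finger_force: 15.0
```

Request:
jog_arm:
  commands:
    - {"dx": 0,"dy": 0,"dz": 0,"ax": 0,"ay": 0,"az": 0,"gripper": 0.7}
    - {"dx": 0,"dy": 0,"dz": 0,"ax": 0,"ay": 0,"az": 0,"gripper": 0.7}

```text
clock: 6.92
eef_pos: [473.0, -49.1, 115.3]
eef_rot: [3.141, 0.608, -3.079]
wrist_force: [0.9, 0.5, -1.0]
finger_gap: 45.6
finger_force: 15.0
```

Run:
```python
from h import *
go(gw(-130,30,125))
c=shot('wrist'); save(c,'w2.png')
for n,P in [('bar corners u',[(0,-80,150),(0,160,150),(32,-80,150)]),('seat',[(0,30,20)]),('base',[(-60,-85,20),(-60,165,20)]),('lugtop@145',[(-12,150,70),(12,150,70),(-12,140,70)])]:
    print(n,proj(c,[gw(*p) for p in P]).round().tolist())
```

```text
tcp [473.  -49.1 115.3] grasp [466.8 -49.5 124.3] tgt [472.5 -55.7 116. ]
turn10deg [ 0.   -0.02 -0.  ] shift/40 now axes [ 0.01  -0.165 -0.029] in target axes [ 0.01  -0.165 -0.029] t 6.92 gap 45.6 F [ 0.9  0.5 -1. ]
bar corners u [[191.0, 345.0], [446.0, 344.0], [202.0, 352.0]]
seat [[309.0, 230.0]]
base [[201.0, 198.0], [435.0, 198.0]]
lugtop@145 [[419.0, 262.0], [413.0, 272.0], [410.0, 262.0]]
```

View pics/w2.png

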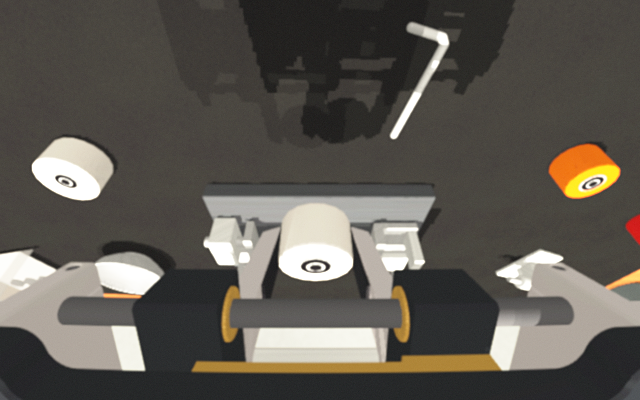

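Picture: wheel held upright between the fingers, gauge base edge at (204,196)-(434,196) vs predicted (201,198)-(435,198), lug right end at (423,262) — so the gauge pose holds and the jaw is nearly fully open. Lower in front, then slide under the bar.

Run:
```python
from h import *
go(gw(-125,32,56)); s,R=cur()
print((R.T@(gw(0,32,56)-gw(-125,32,56))/40).round(3))
```

```text
tcp [473.2 -48.7 115.4] grasp [466.9 -49.1 124.4] tgt [477.3 -53.4  47. ]
turn10deg [ 0.   -0.02  0.  ] shift/40 now axes [ 0.898 -0.126  1.459] in target axes [ 0.902 -0.125  1.456] t 6.97 gap 46.0 F [ 0.9 -0.6 -0.3]
[-2.565 -0.003  1.786]
```

Request:
jog_arm:
  commands:
    - {"dx": 0.225,"dy": -0.03,"dz": 0.365,"ax": 0,"ay": -0.02,"az": 0,"gripper": 0.7}
    - {"dx": 0.225,"dy": -0.03,"dz": 0.365,"ax": 0,"ay": 0,"az": 0,"gripper": 0.7}
    - {"dx": 0.225,"dy": -0.03,"dz": 0.365,"ax": 0,"ay": 0,"az": 0,"gripper": 0.7}
    - {"dx": 0.225,"dy": -0.03,"dz": 0.365,"ax": 0,"ay": 0,"az": 0,"gripper": 0.7}
    - {"dx": 0,"dy": 0,"dz": 0,"ax": 0,"ay": 0,"az": 0,"gripper": 0.7}

```text
clock: 7.6
eef_pos: [482.1, -42.7, 61.9]
eef_rot: [-3.127, 0.585, -3.084]
wrist_force: [0.3, 0.6, -0.9]
finger_gap: 45.8
finger_force: 15.0
```

Request:
jog_arm:
  commands:
    - {"dx": -0.36,"dy": 0,"dz": 0.25,"ax": 0,"ay": 0,"az": 0,"gripper": 0.7}
    - {"dx": -0.36,"dy": 0,"dz": 0.25,"ax": 0,"ay": 0,"az": 0,"gripper": 0.7}
    - {"dx": -0.36,"dy": 0,"dz": 0.25,"ax": 0,"ay": 0,"az": 0,"gripper": 0.7}
    - {"dx": -0.36,"dy": 0,"dz": 0.25,"ax": 0,"ay": 0,"az": 0,"gripper": 0.7}
    - {"dx": -0.36,"dy": 0,"dz": 0.25,"ax": 0,"ay": 0,"az": 0,"gripper": 0.7}
    - {"dx": -0.36,"dy": 0,"dz": 0.25,"ax": 0,"ay": 0,"az": 0,"gripper": 0.7}
    - {"dx": -0.36,"dy": 0,"dz": 0.25,"ax": 0,"ay": 0,"az": 0,"gripper": 0.7}
    - {"dx": 0,"dy": 0,"dz": 0,"ax": 0,"ay": 0,"az": 0,"gripper": 0.7}
    - {"dx": 0,"dy": 0,"dz": 0,"ax": 0,"ay": 0,"az": 0,"gripper": 0.7}

```text
clock: 8.72
eef_pos: [604.1, -37.3, 60.2]
eef_rot: [-3.127, 0.586, -3.085]
wrist_force: [0.3, 0.8, -0.5]
finger_gap: 45.8
finger_force: 15.0
```

Run:
```python
from h import *
go(gw(0,32,44)); s,R=cur(); print(wg(s['eef_pos']-11*R[:,2]))
c=shot('wrist'); save(c,'w3.png')
a=shot('scene'); cv2.imwrite('pics/s3.png',cv2.cvtColor(cv2.resize(a['image'][180:305,230:370],(700,600),interpolation=cv2.INTER_CUBIC),cv2.COLOR_RGB2BGR))
```

```text
tcp [604.1 -37.3  60.2] grasp [598.  -37.5  69.4] tgt [602.1 -45.6  35. ]
turn10deg [-0.1  -0.14 -0.03] shift/40 now axes [ 0.401 -0.195  0.495] in target axes [ 0.414 -0.202  0.481] t 8.72 gap 45.8 F [ 0.3  0.8 -0.5]
[ 2.73082521 40.29249569 69.41170998]
```

View pics/w3.png

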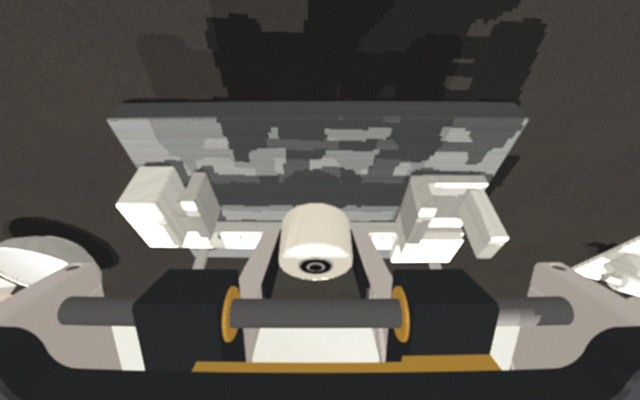

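Wheel is between the jaws with room on both sides (anvil face at px ~215, jaw plate ~400, wheel 280-350). A bit short of the commanded depth; check joints for a limit.

Run:
```python
from h import *
print(manip.read_state()['joints'].round(3))
```

```text
[-0.17   0.386  1.935  0.431  0.267 -2.178]
```

Request:
jog_arm:
  commands:
    - {"dx": 0.05,"dy": -0.05,"dz": 0.06,"ax": -0.02,"ay": -0.03,"az": -0.01,"gripper": 0.7}
    - {"dx": 0.05,"dy": -0.05,"dz": 0.06,"ax": -0.02,"ay": -0.03,"az": -0.01,"gripper": 0.7}
    - {"dx": 0.05,"dy": -0.05,"dz": 0.06,"ax": -0.02,"ay": -0.03,"az": -0.01,"gripper": 0.7}
    - {"dx": 0.05,"dy": -0.05,"dz": 0.06,"ax": -0.02,"ay": -0.03,"az": 0,"gripper": 0.7}
    - {"dx": 0,"dy": 0,"dz": 0,"ax": 0,"ay": 0,"az": 0,"gripper": 0.7}

```text
clock: 9.45
eef_pos: [603.4, -45.7, 47.8]
eef_rot: [-3.137, 0.607, -3.079]
wrist_force: [-0.3, 0.2, -1.4]
finger_gap: 46.0
finger_force: 15.0
```

Run:
```python
from h import *
print(manip.read_state()['joints'].round(3))
go(gw(0,32,44)); s,R=cur(); print(wg(s['eef_pos']-11*R[:,2]))
```

```text
[-0.198  0.411  1.949  0.655  0.237 -2.428]
tcp [603.4 -45.7  47.8] grasp [597.2 -46.   56.8] tgt [602.1 -45.6  35. ]
turn10deg [-0.03 -0.02  0.  ] shift/40 now axes [0.21  0.006 0.244] in target axes [0.211 0.005 0.243] t 9.45 gap 46.0 F [-0.3  0.2 -1.4]
[ 1.35661788 31.84724714 56.83342773]
```

Joint 6 (-2.43) nears its limit as joint 5 approaches zero; a yaw of the tool toward the arm's own plane relieves that without tilting the wheel.

Run:
```python
from h import *
go(gw(0,32,44),yaw=-0.09)
```

```text
tcp [603.4 -45.7  47.8] grasp [597.2 -46.   56.8] tgt [602.1 -46.5  35. ]
turn10deg [ 0.48 -0.02  0.72] shift/40 now axes [ 0.211 -0.018  0.243] in target axes [ 0.21  -0.024  0.244] t 9.45 gap 46.0 F [-0.3  0.2 -1.4]
```

Request:
jog_arm:
  commands:
    - {"dx": 0,"dy": 0,"dz": 0,"ax": 0.08,"ay": 0,"az": 0.12,"gripper": 0.7}
    - {"dx": 0,"dy": 0,"dz": 0,"ax": 0.08,"ay": 0,"az": 0.12,"gripper": 0.7}
    - {"dx": 0,"dy": 0,"dz": 0,"ax": 0.08,"ay": 0,"az": 0.12,"gripper": 0.7}
    - {"dx": 0,"dy": 0,"dz": 0,"ax": 0.08,"ay": 0,"az": 0.12,"gripper": 0.7}
    - {"dx": 0,"dy": 0,"dz": 0,"ax": 0.08,"ay": 0,"az": 0.12,"gripper": 0.7}
    - {"dx": 0,"dy": 0,"dz": 0,"ax": 0.08,"ay": 0,"az": 0.12,"gripper": 0.7}
    - {"dx": 0,"dy": 0,"dz": 0,"ax": 0,"ay": 0,"az": 0,"gripper": 0.7}

```text
clock: 10.32
eef_pos: [603.8, -45.3, 48.2]
eef_rot: [-3.14, 0.608, 3.053]
wrist_force: [0.2, 0.7, -0.0]
finger_gap: 45.7
finger_force: 15.0
```

Run:
```python
from h import *
print(manip.read_state()['joints'].round(3))
go(gw(0,32,44),yaw=-0.09)
```

```text
[-0.15   0.408  1.953  0.193  0.176 -1.811]
tcp [603.8 -45.3  48.2] grasp [597.5 -44.7  57.2] tgt [602.1 -46.5  35. ]
turn10deg [-0.   -0.02  0.  ] shift/40 now axes [ 0.221 -0.034  0.248] in target axes [ 0.222 -0.035  0.247] t 10.32 gap 45.7 F [ 0.2  0.7 -0. ]
```

Request:
jog_arm:
  commands:
    - {"dx": 0.055,"dy": -0.01,"dz": 0.06,"ax": 0,"ay": 0,"az": 0,"gripper": 0.7}
    - {"dx": 0.055,"dy": -0.01,"dz": 0.06,"ax": 0,"ay": 0,"az": 0,"gripper": 0.7}
    - {"dx": 0.055,"dy": -0.01,"dz": 0.06,"ax": 0,"ay": 0,"az": 0,"gripper": 0.7}
    - {"dx": 0.055,"dy": 0,"dz": 0.06,"ax": 0,"ay": 0,"az": 0,"gripper": 0.7}
    - {"dx": 0,"dy": 0,"dz": 0,"ax": 0,"ay": 0,"az": 0,"gripper": 0.7}
    - {"dx": 0,"dy": 0,"dz": 0,"ax": 0,"ay": 0,"az": 0,"gripper": 0.7}

```text
clock: 11.08
eef_pos: [602.1, -46.6, 35.1]
eef_rot: [-3.141, 0.608, 3.052]
wrist_force: [0.2, -1.0, -1.1]
finger_gap: 45.5
finger_force: 15.0
```

Run:
```python
from h import *
print(manip.read_state()['joints'].round(3))
go(gw(0,32,42.6),yaw=-0.09)
```

```text
[-0.153  0.432  1.96   0.245  0.146 -1.866]
tcp [602.1 -46.6  35.1] grasp [595.8 -46.   44.1] tgt [602.1 -46.5  33.6]
turn10deg [-0.   -0.02  0.  ] shift/40 now axes [0.022 0.001 0.031] in target axes [0.022 0.001 0.031] t 11.07 gap 45.5 F [ 0.2 -1.  -1.1]
```

Request:
jog_arm:
  commands:
    - {"dx": 0.012,"dy": 0,"dz": 0.017,"ax": 0,"ay": 0,"az": 0,"gripper": 0.7}
    - {"dx": 0.01,"dy": 0,"dz": 0.014,"ax": 0,"ay": 0,"az": 0,"gripper": 0.7}
    - {"dx": 0,"dy": 0,"dz": 0,"ax": 0,"ay": 0,"az": 0,"gripper": 0.7}

```text
clock: 11.45
eef_pos: [602.1, -46.6, 33.7]
eef_rot: [-3.141, 0.608, 3.052]
wrist_force: [-1.4, -0.1, 1.8]
finger_gap: 45.6
finger_force: 15.0
```

Request:
jog_arm:
  commands:
    - {"dx": 0,"dy": 0,"dz": 0,"ax": 0,"ay": 0,"az": 0,"gripper": 0.45}
    - {"dx": 0,"dy": 0,"dz": 0,"ax": 0,"ay": 0,"az": 0,"gripper": 0.35}
    - {"dx": 0,"dy": 0,"dz": 0,"ax": 0,"ay": 0,"az": 0,"gripper": 0.32}
    - {"dx": 0,"dy": 0,"dz": 0,"ax": 0,"ay": 0,"az": 0,"gripper": 0.32}
    - {"dx": 0,"dy": 0,"dz": 0,"ax": 0,"ay": 0,"az": 0,"gripper": 0.32}

```text
clock: 12.08
eef_pos: [602.0, -46.6, 33.5]
eef_rot: [-3.141, 0.608, 3.052]
wrist_force: [-0.3, 0.6, -0.6]
finger_gap: 63.8
finger_force: 0.0
```

Run:
```python
from h import *
go(gw(-120,32,60),yaw=-0.09)
```

```text
tcp [602.  -46.6  33.5] grasp [595.7 -46.   42.5] tgt [482.3 -54.1  51. ]
turn10deg [-0.   -0.02  0.  ] shift/40 now axes [ 2.183 -0.456 -2.051] in target axes [ 2.177 -0.455 -2.058] t 12.07 gap 63.8 F [-0.3  0.6 -0.6]
```

Request:
jog_arm:
  commands:
    - {"dx": 0.3,"dy": 0,"dz": -0.4,"ax": 0,"ay": 0,"az": 0,"gripper": 0.32}
    - {"dx": 0.3,"dy": 0,"dz": -0.4,"ax": 0,"ay": 0,"az": 0,"gripper": 0.32}
    - {"dx": 0.35,"dy": 0,"dz": -0.35,"ax": 0,"ay": 0,"az": 0,"gripper": 0.32}
    - {"dx": 0.35,"dy": 0,"dz": -0.35,"ax": 0,"ay": 0,"az": 0,"gripper": 0.32}
    - {"dx": 0.35,"dy": 0,"dz": -0.35,"ax": 0,"ay": 0,"az": 0,"gripper": 0.32}
    - {"dx": 0.35,"dy": 0,"dz": -0.35,"ax": 0,"ay": 0,"az": 0,"gripper": 0.32}
    - {"dx": 0.2,"dy": 0,"dz": -0.5,"ax": 0,"ay": 0,"az": 0,"gripper": 0.32}
    - {"dx": 0,"dy": 0,"dz": 0,"ax": 0,"ay": 0,"az": 0,"gripper": 0.32}
    - {"dx": 0,"dy": 0,"dz": 0,"ax": 0,"ay": 0,"az": 0,"gripper": 0.32}

```text
clock: 13.2
eef_pos: [469.3, -34.6, 72.0]
eef_rot: [-3.141, 0.609, 3.052]
wrist_force: [-0.1, -0.7, 0.8]
finger_gap: 63.9
finger_force: 0.0
```

Run:
```python
from h import *
print(manip.read_state()['joints'].round(3))
go(gw(-120,145,80))
c=shot('wrist'); save(c,'w4.png')
for n,P in [('wheel top/bottom expected',[(0,32,52),(0,32,20)]),('base',[(-60,-85,20),(-60,165,20)]),('lug@147 top -x corners y142,152',[(-12,142,70),(-12,152,70)])]:
    print(n,proj(c,[gw(*p) for p in P]).round().tolist())
```

```text
[-0.18   0.103  2.29   0.342  0.151 -1.983]
tcp [469.3 -34.6  72. ] grasp [463. -34.  81.] tgt [475.2  59.7  71. ]
turn10deg [-0.51 -0.01 -0.72] shift/40 now axes [ 0.067  2.36  -0.018] in target axes [-0.228  2.343  0.19 ] t 13.2 gap 63.9 F [-0.1 -0.7  0.8]
wheel top/bottom expected [[315.0, 291.0], [315.0, 264.0]]
base [[194.0, 244.0], [447.0, 223.0]]
lug@147 top -x corners y142,152 [[427.0, 297.0], [438.0, 296.0]]
```

View pics/w4.png

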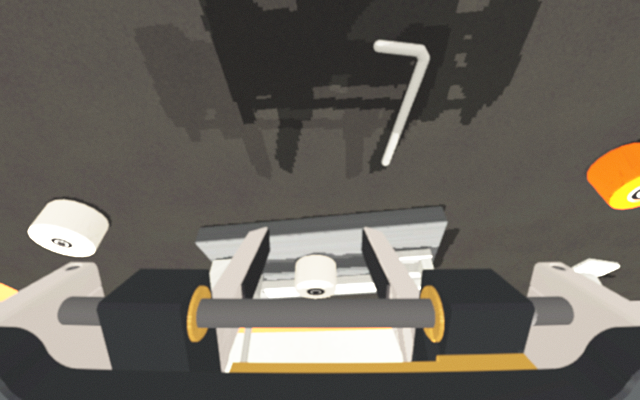

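The wheel stands free on the bed, bearing at (316,292) where expected (315,291). Next: position in front of the lug with 30° lean and measure it.

Request:
jog_arm:
  commands:
    - {"dx": 0,"dy": 0.3,"dz": 0,"ax": 0,"ay": 0.17,"az": 0,"gripper": 0.7}
    - {"dx": 0,"dy": 0.3,"dz": 0,"ax": 0,"ay": 0.17,"az": 0,"gripper": 0.7}
    - {"dx": 0,"dy": 0.3,"dz": 0,"ax": 0,"ay": 0.16,"az": 0,"gripper": 0.7}
    - {"dx": 0,"dy": 0.3,"dz": 0,"ax": -0.08,"ay": 0,"az": -0.12,"gripper": 0.7}
    - {"dx": 0,"dy": 0.3,"dz": 0,"ax": -0.08,"ay": 0,"az": -0.12,"gripper": 0.7}
    - {"dx": 0,"dy": 0.3,"dz": 0,"ax": -0.08,"ay": 0,"az": -0.12,"gripper": 0.7}
    - {"dx": 0,"dy": 0.3,"dz": 0,"ax": -0.08,"ay": 0,"az": -0.12,"gripper": 0.7}
    - {"dx": 0,"dy": 0.3,"dz": 0,"ax": -0.08,"ay": 0,"az": -0.12,"gripper": 0.7}
    - {"dx": 0,"dy": 0,"dz": 0,"ax": -0.08,"ay": 0,"az": -0.12,"gripper": 0.7}
    - {"dx": 0,"dy": 0,"dz": 0,"ax": 0,"ay": 0,"az": 0,"gripper": 0.7}

```text
clock: 14.5
eef_pos: [474.3, 61.6, 72.1]
eef_rot: [3.131, 0.521, -3.086]
wrist_force: [-0.3, -0.4, -1.2]
finger_gap: 28.3
finger_force: 0.0
```

Run:
```python
from h import *
print(manip.read_state()['joints'].round(3))
go(gw(-120,147,95),lean=30)
c=shot('wrist')
im=cv2.resize(c['image'][150:400,190:450],(780,750))[:600]
print('base',proj(c,[gw(*p) for p in [(-60,165,20),(-60,-85,20)]]).round(1).tolist())
for y in (137,142,147,152): print(y,proj(c,[gw(-12,y,70)]).round(1).tolist())
cv2.imwrite('pics/w5.png',cv2.cvtColor(im,cv2.COLOR_RGB2BGR))
```

```text
[ 0.043  0.129  2.216  0.063  0.276 -1.642]
tcp [474.3  61.6  72.1] grasp [468.8  61.1  81.6] tgt [474.3  61.6  85.5]
turn10deg [ 0.04 -0.01 -0.04] shift/40 now axes [-0.167  0.005 -0.29 ] in target axes [-0.168  0.002 -0.29 ] t 14.5 gap 28.3 F [-0.3 -0.4 -1.2]
base [[333.6, 234.2], [73.0, 235.7]]
137 [[304.4, 308.2]]
142 [[309.8, 308.2]]
147 [[315.1, 308.1]]
152 [[320.4, 308.1]]
```

View pics/w5.png

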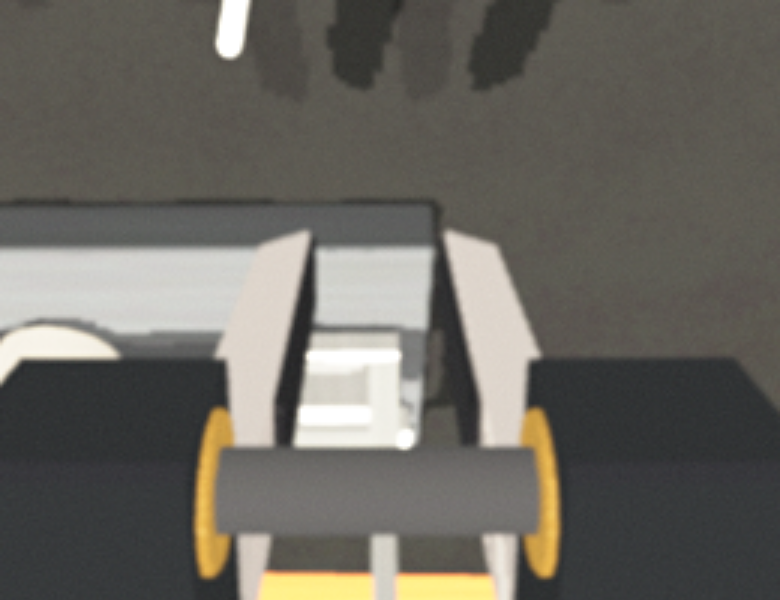

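Base corner seen at (334,232) vs predicted (334,234); lug's -x face spans px 313-323, i.e. lug centre at gauge y ≈149-150 (jaw fully open, as expected). Lower and move in around the lug.

Run:
```python
from h import *
go(gw(-100,149.5,60),lean=30)
go(gw(-2,149.5,60),lean=30)
```

```text
tcp [474.3  61.4  72.1] grasp [468.8  61.   81.6] tgt [494.1  65.4  50.5]
turn10deg [ 0.04 -0.01 -0.04] shift/40 now axes [-0.164  0.063  0.718] in target axes [-0.163  0.067  0.718] t 14.55 gap 28.5 F [ 0.   0.  -0.1]
tcp [474.3  61.4  72.1] grasp [468.8  61.   81.6] tgt [591.9  71.5  50.5]
turn10deg [ 0.04 -0.01 -0.04] shift/40 now axes [-2.289  0.07   1.938] in target axes [-2.285  0.067  1.943] t 14.55 gap 28.5 F [ 0.   0.  -0.1]
```

Request:
jog_arm:
  commands:
    - {"dx": -0.08,"dy": 0.03,"dz": 0.24,"ax": 0.02,"ay": 0,"az": -0.02,"gripper": 0.7}
    - {"dx": -0.08,"dy": 0.03,"dz": 0.24,"ax": 0.02,"ay": 0,"az": -0.02,"gripper": 0.7}
    - {"dx": 0,"dy": 0,"dz": 0.24,"ax": 0,"ay": 0,"az": 0,"gripper": 0.7}
    - {"dx": -0.3,"dy": 0,"dz": 0.17,"ax": 0,"ay": 0,"az": 0,"gripper": 0.7}
    - {"dx": -0.3,"dy": 0,"dz": 0.17,"ax": 0,"ay": 0,"az": 0,"gripper": 0.7}
    - {"dx": -0.3,"dy": 0,"dz": 0.17,"ax": 0,"ay": 0,"az": 0,"gripper": 0.7}
    - {"dx": 0,"dy": 0,"dz": 0,"ax": 0,"ay": 0,"az": 0,"gripper": 0.7}
    - {"dx": 0,"dy": 0,"dz": 0,"ax": 0,"ay": 0,"az": 0,"gripper": 0.7}

```text
clock: 15.55
eef_pos: [535.0, 67.6, 50.4]
eef_rot: [-3.141, 0.521, -3.078]
wrist_force: [0.6, -0.2, -0.5]
finger_gap: 28.4
finger_force: 0.0
```

Run:
```python
from h import *
print(manip.read_state()['joints'].round(3))
go(gw(-2,149.5,60),lean=30)
```

```text
[ 0.056  0.296  2.072  0.013  0.253 -1.59 ]
tcp [535.   67.6  50.4] grasp [529.5  67.2  59.9] tgt [591.9  71.5  50.5]
turn10deg [-0.   -0.02  0.  ] shift/40 now axes [-1.238  0.009  0.708] in target axes [-1.237  0.009  0.711] t 15.55 gap 28.4 F [ 0.6 -0.2 -0.5]
```

Request:
jog_arm:
  commands:
    - {"dx": -0.2,"dy": 0,"dz": 0.115,"ax": 0,"ay": 0,"az": 0,"gripper": 0.7}
    - {"dx": -0.2,"dy": 0,"dz": 0.115,"ax": 0,"ay": 0,"az": 0,"gripper": 0.7}
    - {"dx": -0.2,"dy": 0,"dz": 0.115,"ax": 0,"ay": 0,"az": 0,"gripper": 0.7}
    - {"dx": -0.2,"dy": 0,"dz": 0.115,"ax": 0,"ay": 0,"az": 0,"gripper": 0.7}
    - {"dx": 0,"dy": 0,"dz": 0,"ax": 0,"ay": 0,"az": 0,"gripper": 0.7}

```text
clock: 16.18
eef_pos: [572.6, 69.9, 50.4]
eef_rot: [-3.141, 0.521, -3.078]
wrist_force: [-0.1, 0.7, 0.4]
finger_gap: 28.2
finger_force: 0.0
```

Run:
```python
from h import *
go(gw(-2,149.5,60),lean=30)
```

```text
tcp [572.6  69.9  50.4] grasp [567.2  69.6  60. ] tgt [591.9  71.5  50.5]
turn10deg [-0.   -0.01  0.  ] shift/40 now axes [-0.42   0.009  0.24 ] in target axes [-0.419  0.009  0.241] t 16.18 gap 28.2 F [-0.1  0.7  0.4]
```

Request:
jog_arm:
  commands:
    - {"dx": -0.14,"dy": 0,"dz": 0.08,"ax": 0,"ay": 0,"az": 0,"gripper": 0.7}
    - {"dx": -0.14,"dy": 0,"dz": 0.08,"ax": 0,"ay": 0,"az": 0,"gripper": 0.7}
    - {"dx": -0.14,"dy": 0,"dz": 0.08,"ax": 0,"ay": 0,"az": 0,"gripper": 0.7}
    - {"dx": 0,"dy": 0,"dz": 0,"ax": 0,"ay": 0,"az": 0,"gripper": 0.7}

```text
clock: 16.68
eef_pos: [591.8, 71.2, 50.5]
eef_rot: [-3.141, 0.521, -3.078]
wrist_force: [-1.1, 0.1, 0.1]
finger_gap: 28.6
finger_force: 0.0
```

Run:
```python
from h import *
go(gw(-2,149.5,60),lean=30)
c=shot('wrist')
cv2.imwrite('pics/w6.png',cv2.cvtColor(cv2.resize(c['image'][150:350,200:440],(720,600)),cv2.COLOR_RGB2BGR))
```

```text
tcp [591.8  71.2  50.5] grasp [586.3  70.8  60. ] tgt [591.9  71.5  50.5]
turn10deg [-0.   -0.01  0.  ] shift/40 now axes [-0.003  0.009  0.002] in target axes [-0.003  0.009  0.002] t 16.68 gap 28.6 F [-1.1  0.1  0.1]
```

View pics/w6.png

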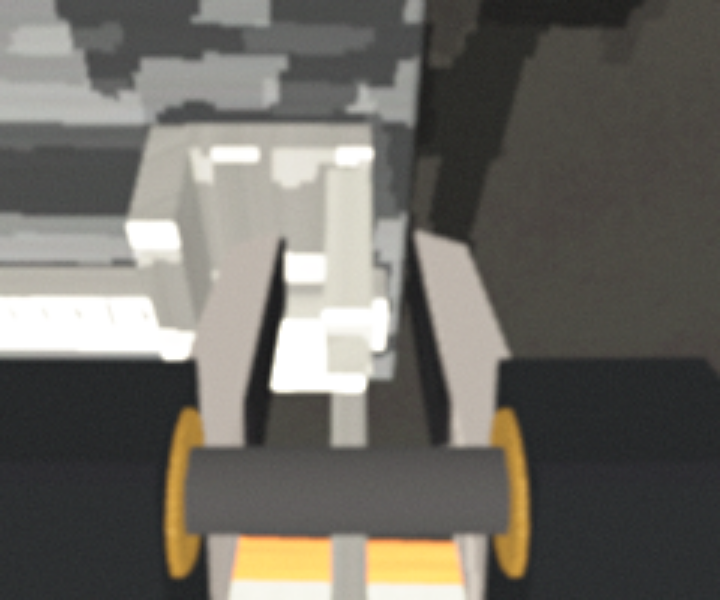

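The lug (crop x 325-385) stands between the fingertips (280 and 415), centred. Pinch it.

Request:
jog_arm:
  commands:
    - {"dx": 0,"dy": 0,"dz": 0,"ax": 0,"ay": 0,"az": 0,"gripper": 0.85}
    - {"dx": 0,"dy": 0,"dz": 0,"ax": 0,"ay": 0,"az": 0,"gripper": 1}
    - {"dx": 0,"dy": 0,"dz": 0,"ax": 0,"ay": 0,"az": 0,"gripper": 1}
    - {"dx": 0,"dy": 0,"dz": 0,"ax": 0,"ay": 0,"az": 0,"gripper": 1}
  squeeze: 15

```text
clock: 17.23
eef_pos: [591.3, 71.2, 50.6]
eef_rot: [-3.141, 0.521, -3.078]
wrist_force: [-2.3, 0.7, 1.1]
finger_gap: 9.8
finger_force: 15.0
```

Run:
```python
from h import *
go(gw(-2,149.5,60),lean=30); s,R=cur(); print(wg(s['eef_pos']-11*R[:,2]),s['joints'].round(2))
```

```text
tcp [591.3  71.2  50.6] grasp [585.9  70.8  60.1] tgt [591.9  71.5  50.5]
turn10deg [-0.   -0.01  0.  ] shift/40 now axes [-0.012  0.008  0.009] in target axes [-0.012  0.008  0.009] t 17.23 gap 9.8 F [-2.3  0.7  1.1]
[ -2.55995864 149.17957125  60.0940542 ] [ 0.06  0.4   1.92  0.01  0.3  -1.59]
```

Lug held (gap 9.8 mm ≈ its 10 mm). Slide the jaw toward -y.

Request:
jog_arm:
  commands:
    - {"dx": 0,"dy": -0.1,"dz": 0,"ax": 0,"ay": 0,"az": 0,"gripper": 1}
    - {"dx": 0,"dy": -0.15,"dz": 0,"ax": 0,"ay": 0,"az": 0,"gripper": 1}
    - {"dx": 0,"dy": -0.15,"dz": 0,"ax": 0,"ay": 0,"az": 0,"gripper": 1}
    - {"dx": 0,"dy": -0.15,"dz": 0,"ax": 0,"ay": 0,"az": 0,"gripper": 1}
    - {"dx": 0,"dy": -0.15,"dz": 0,"ax": 0,"ay": 0,"az": 0,"gripper": 1}
    - {"dx": 0,"dy": -0.15,"dz": 0,"ax": 0,"ay": 0,"az": 0,"gripper": 1}
    - {"dx": 0,"dy": -0.1,"dz": 0,"ax": 0,"ay": 0,"az": 0,"gripper": 1}
    - {"dx": 0,"dy": 0,"dz": 0,"ax": 0,"ay": 0,"az": 0,"gripper": 1}

```text
clock: 18.23
eef_pos: [593.6, 33.1, 50.5]
eef_rot: [-3.142, 0.521, -3.079]
wrist_force: [-4.8, 1.1, 4.1]
finger_gap: 10.0
finger_force: 15.0
```

```bash
cat > lug.py <<'E'
from h import *
s,R=cur(); print('lug gauge',wg(s['eef_pos']-11*R[:,2]).round(2),s['joints'].round(2)); go(gw(-2.5,50,60),lean=30)
E
python3 lug.py
```

```text
lug gauge [ -2.71 111.07  60.08] [-0.03  0.39  1.93  0.15  0.31 -1.79]
tcp [593.6  33.1  50.5] grasp [588.1  32.8  60.1] tgt [597.7 -27.8  50.5]
turn10deg [ 0.   -0.02  0.  ] shift/40 now axes [-0.004 -1.527  0.004] in target axes [-0.004 -1.527  0.004] t 18.23 gap 10.0 F [-4.8  1.1  4.1]
```

Request:
jog_arm:
  commands:
    - {"dx": 0,"dy": -0.11,"dz": 0,"ax": 0,"ay": 0,"az": 0,"gripper": 1}
    - {"dx": 0,"dy": -0.11,"dz": 0,"ax": 0,"ay": 0,"az": 0,"gripper": 1}
    - {"dx": 0,"dy": -0.11,"dz": 0,"ax": 0,"ay": 0,"az": 0,"gripper": 1}
    - {"dx": 0,"dy": -0.11,"dz": 0,"ax": 0,"ay": 0,"az": 0,"gripper": 1}
    - {"dx": 0,"dy": -0.11,"dz": 0,"ax": 0,"ay": 0,"az": 0,"gripper": 1}
    - {"dx": 0,"dy": -0.11,"dz": 0,"ax": 0,"ay": 0,"az": 0,"gripper": 1}
    - {"dx": 0,"dy": -0.11,"dz": 0,"ax": 0,"ay": 0,"az": 0,"gripper": 1}
    - {"dx": 0,"dy": -0.11,"dz": 0,"ax": 0,"ay": 0,"az": 0,"gripper": 1}
    - {"dx": 0,"dy": -0.11,"dz": 0,"ax": 0,"ay": 0,"az": 0,"gripper": 1}
    - {"dx": 0,"dy": -0.11,"dz": 0,"ax": 0,"ay": 0,"az": 0,"gripper": 1}

```text
clock: 19.48
eef_pos: [596.1, -10.2, 50.5]
eef_rot: [3.141, 0.52, -3.078]
wrist_force: [-8.0, 7.0, 6.2]
finger_gap: 9.9
finger_force: 15.0
```

```bash
python3 lug.py
python3 - <<'E'
from h import *
c=shot('wrist'); s=shot('side'); a=shot('scene')
x=lambda c,u,v,w,h,W,H: cv2.resize(c['image'][v:v+h,u:u+w],(W,H),interpolation=cv2.INTER_CUBIC)
cv2.imwrite('pics/w7.png',cv2.cvtColor(np.vstack([x(c,160,130,320,120,800,300),np.hstack([x(s,290,180,120,90,400,300),x(a,230,200,120,90,400,300)])]),cv2.COLOR_RGB2BGR))
E
```

```text
lug gauge [-2.91 67.67 60.08] [-0.12  0.4   1.92  0.29  0.32 -2.  ]
tcp [596.1 -10.2  50.5] grasp [590.6 -10.5  60.1] tgt [597.7 -27.8  50.5]
turn10deg [ 0.01 -0.02  0.  ] shift/40 now axes [-0.008 -0.442  0.006] in target axes [-0.009 -0.442  0.007] t 19.48 gap 9.9 F [-8.   7.   6.2]
```

View pics/w7.png

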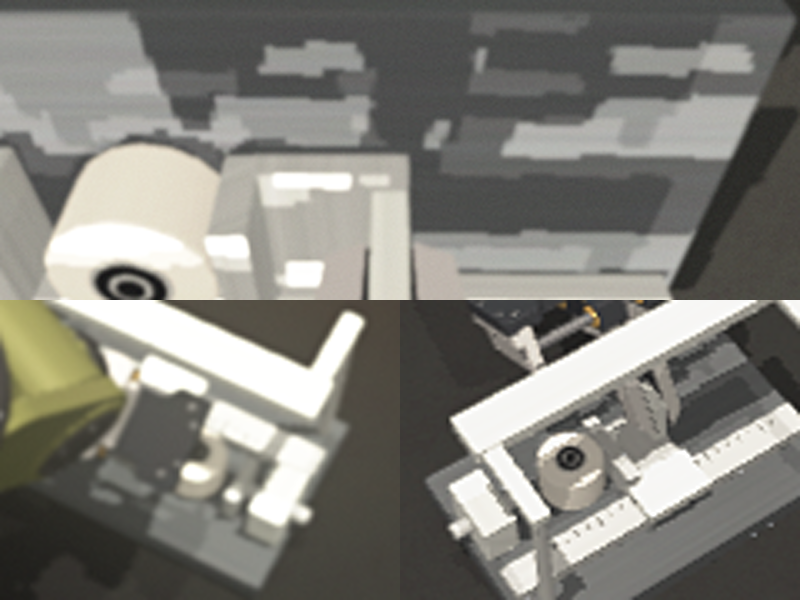

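The wheel touches the jaw plate and stands short of the anvil, upright, near the jaws' middle. Creep on.

Request:
jog_arm:
  commands:
    - {"dx": 0,"dy": -0.05,"dz": 0,"ax": 0,"ay": 0,"az": 0,"gripper": 1}
    - {"dx": 0,"dy": -0.05,"dz": 0,"ax": 0,"ay": 0,"az": 0,"gripper": 1}
    - {"dx": 0,"dy": -0.05,"dz": 0,"ax": 0,"ay": 0,"az": 0,"gripper": 1}
    - {"dx": 0,"dy": -0.05,"dz": 0,"ax": 0,"ay": 0,"az": 0,"gripper": 1}
    - {"dx": 0,"dy": -0.05,"dz": 0,"ax": 0,"ay": 0,"az": 0,"gripper": 1}

```text
clock: 20.25
eef_pos: [596.7, -20.1, 50.5]
eef_rot: [3.141, 0.52, -3.078]
wrist_force: [-8.8, 6.9, 6.9]
finger_gap: 9.9
finger_force: 15.0
```

Request:
jog_arm:
  commands:
    - {"dx": 0,"dy": -0.04,"dz": 0,"ax": 0,"ay": 0,"az": 0,"gripper": 1}
    - {"dx": 0,"dy": -0.04,"dz": 0,"ax": 0,"ay": 0,"az": 0,"gripper": 1}
    - {"dx": 0,"dy": -0.04,"dz": 0,"ax": 0,"ay": 0,"az": 0,"gripper": 1}

```text
clock: 20.62
eef_pos: [596.9, -24.8, 50.5]
eef_rot: [3.141, 0.52, -3.078]
wrist_force: [-9.2, 8.1, 6.8]
finger_gap: 9.7
finger_force: 15.0
```

```bash
python3 lug.py
python3 - <<'E'
from h import *
c=shot('wrist'); a=shot('scene')
x=lambda c,u,v,w,h,W,H: cv2.resize(c['image'][v:v+h,u:u+w],(W,H),interpolation=cv2.INTER_CUBIC)
cv2.imwrite('pics/w8.png',cv2.cvtColor(np.hstack([x(c,120,165,200,85,800,340)]),cv2.COLOR_RGB2BGR))
cv2.imwrite('pics/s8.png',cv2.cvtColor(x(a,230,200,120,90,800,600),cv2.COLOR_RGB2BGR))
for n,P in [('housing +y face top',[(-24,-56,56),(-24,-81,56)]),('anvil face rest/6mm top -x (-20,50)',[(-20,-35,50),(-20,-41,50)]),('jaw face top -x',[(-18,wg(manip.read_state()['eef_pos'])[1]-45,53)]),('base',[(-60,-85,20)])]:
    q=proj(c,[gw(*p) for p in P]); print(n,q.round(1).tolist(),((q-[120,165])*4).round().tolist())
E
```

```text
lug gauge [-2.99 53.07 60.06] [-0.15  0.4   1.92  0.33  0.33 -2.07]
tcp [596.9 -24.8  50.5] grasp [591.5 -25.1  60.1] tgt [597.7 -27.8  50.5]
turn10deg [ 0.01 -0.02  0.  ] shift/40 now axes [-0.011 -0.077  0.007] in target axes [-0.011 -0.077  0.007] t 20.62 gap 9.7 F [-9.2  8.1  6.8]
housing +y face top [[131.5, 225.0], [91.1, 224.8]] [[46.0, 240.0], [-116.0, 239.0]]
anvil face rest/6mm top -x (-20,50) [[172.1, 221.9], [162.6, 221.9]] [[208.0, 228.0], [170.0, 227.0]]
jaw face top -x [[240.8, 227.9]] [[483.0, 251.0]]
base [[85.3, 140.1]] [[-139.0, -99.0]]
```

View pics/w8.png

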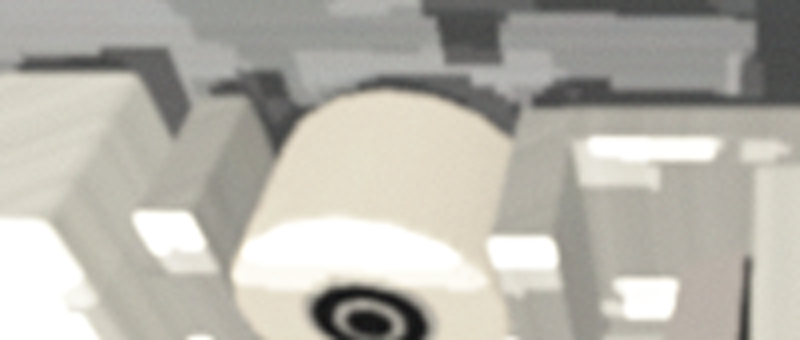

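Housing corner at (50,215) vs predicted x 46, jaw-face corner (488,237) vs x 483: the same small offset, so the jaw-to-housing distance is right; anvil face corner ~193 → pressed about 3 mm. Another 3 mm.

Request:
jog_arm:
  commands:
    - {"dx": 0,"dy": -0.04,"dz": 0,"ax": 0,"ay": 0,"az": 0,"gripper": 1}
    - {"dx": 0,"dy": -0.037,"dz": 0,"ax": 0,"ay": 0,"az": 0,"gripper": 1}
    - {"dx": 0,"dy": 0,"dz": 0,"ax": 0,"ay": 0,"az": 0,"gripper": 1}
    - {"dx": 0,"dy": 0,"dz": 0,"ax": 0,"ay": 0,"az": 0,"gripper": 1}

```text
clock: 21.22
eef_pos: [597.1, -27.8, 50.5]
eef_rot: [3.141, 0.52, -3.078]
wrist_force: [-8.2, 6.8, 8.5]
finger_gap: 9.8
finger_force: 15.0
```

```bash
python3 lug.py
python3 - <<'E'
from h import *
c=shot('wrist'); a=shot('scene')
x=lambda c,u,v,w,h,W,H: cv2.resize(c['image'][v:v+h,u:u+w],(W,H),interpolation=cv2.INTER_CUBIC)
cv2.imwrite('pics/w9.png',cv2.cvtColor(np.hstack([x(c,120,165,200,85,800,340)]),cv2.COLOR_RGB2BGR))
for n,P in [('housing +y face top',[(-24,-56,56)]),('anvil face rest/6mm top -x (-20,50)',[(-20,-35,50),(-20,-41,50)]),('jaw face top -x',[(-18,wg(manip.read_state()['eef_pos'])[1]-45,53)])]:
    q=proj(c,[gw(*p) for p in P]); print(n,((q-[120,165])*4).round().tolist())
E
```

```text
lug gauge [-2.98 50.02 60.07] [-0.16  0.4   1.91  0.34  0.33 -2.08]
tcp [597.1 -27.8  50.5] grasp [591.7 -28.2  60.1] tgt [597.7 -27.8  50.5]
turn10deg [ 0.01 -0.02  0.  ] shift/40 now axes [-0.01  -0.001  0.008] in target axes [-0.01  -0.001  0.008] t 21.23 gap 9.8 F [-8.2  6.8  8.5]
housing +y face top [[66.0, 240.0]]
anvil face rest/6mm top -x (-20,50) [[228.0, 228.0], [190.0, 228.0]]
jaw face top -x [[484.0, 251.0]]
```

View pics/w9.png

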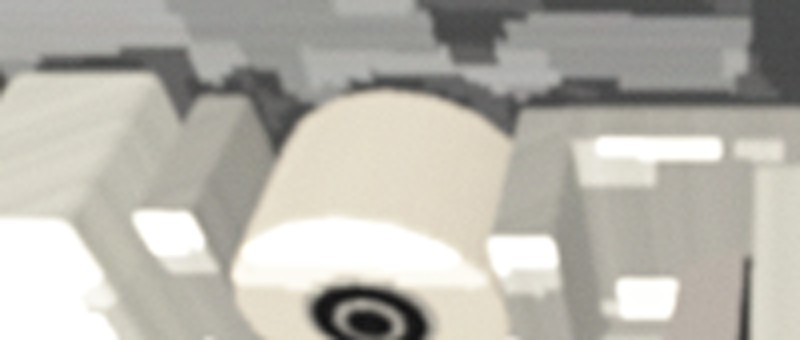

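The housing corner moved to x 70 while wheel/anvil stayed put in view: anvil now ≈6 mm in. Let go of the lug and back out.

Request:
jog_arm:
  commands:
    - {"dx": 0,"dy": 0,"dz": 0,"ax": 0,"ay": 0,"az": 0,"gripper": 0.7}
    - {"dx": 0,"dy": 0,"dz": 0,"ax": 0,"ay": 0,"az": 0,"gripper": 0.7}
    - {"dx": 0,"dy": 0,"dz": 0,"ax": 0,"ay": 0,"az": 0,"gripper": 0.7}

```text
clock: 21.7
eef_pos: [597.8, -28.7, 50.6]
eef_rot: [-3.141, 0.521, -3.079]
wrist_force: [0.9, -0.0, 0.6]
finger_gap: 27.6
finger_force: 0.0
```

```bash
python3 lug.py
python3 - <<'E'
from h import *
c=shot('wrist')
for n,P in [('housing',[(-24,-56,56)]),('jaw face top for lug 50 / 48',[(-18,5,53),(-18,3,53)])]:
    q=proj(c,[gw(*p) for p in P]); print(n,((q-[120,165])*4).round().tolist())
g=cv2.resize(c['image'][165:250,120:320],(800,340),interpolation=cv2.INTER_CUBIC); o=cv2.imread('pics/w9.png')[:,:,::-1]
A=o[180:300,120:280].astype(np.float32).mean(2); B=g[140:340,80:330].astype(np.float32).mean(2)
for (x0,x1,y0,y1,n) in [(130,215,200,280,'anvil'),(480,570,220,300,'jaw'),(20,100,190,300,'housing')]:
    t=o[y0:y1,x0:x1].mean(2).astype(np.float32); S=g[y0-20:y1+20,max(0,x0-20):x1+30].mean(2).astype(np.float32)
    r=cv2.matchTemplate(S,t,cv2.TM_CCOEFF_NORMED); m=cv2.minMaxLoc(r); print(n,m[1],m[3][0]-min(20,x0),m[3][1]-20)
E
```

```text
lug gauge [-2.38 49.11 60.1 ] [-0.16  0.4   1.91  0.34  0.33 -2.08]
tcp [597.8 -28.7  50.6] grasp [592.3 -29.   60.1] tgt [597.7 -27.8  50.5]
turn10deg [-0.   -0.01  0.  ] shift/40 now axes [0.003 0.022 0.001] in target axes [0.003 0.022 0.001] t 21.7 gap 27.6 F [ 0.9 -0.   0.6]
housing [[70.0, 237.0]]
jaw face top for lug 50 / 48 [[489.0, 249.0], [476.0, 249.0]]
anvil 0.9946647882461548 4 -3
jaw 0.9927375316619873 5 -2
housing 0.9991798996925354 4 -3
```

Anvil, jaw and housing all shifted alike (camera motion only), so the clamp held. Back out along -x.

Request:
jog_arm:
  commands:
    - {"dx": 0.2,"dy": 0,"dz": -0.115,"ax": 0,"ay": 0,"az": 0,"gripper": 0.7}
    - {"dx": 0.2,"dy": 0,"dz": -0.115,"ax": 0,"ay": 0,"az": 0,"gripper": 0.7}
    - {"dx": 0.2,"dy": 0,"dz": -0.115,"ax": 0,"ay": 0,"az": 0,"gripper": 0.7}
    - {"dx": 0.25,"dy": 0,"dz": -0.15,"ax": 0,"ay": 0,"az": 0,"gripper": 0.7}
    - {"dx": 0.25,"dy": 0,"dz": -0.15,"ax": 0,"ay": 0,"az": 0,"gripper": 0.7}
    - {"dx": 0.25,"dy": 0,"dz": -0.15,"ax": 0,"ay": 0,"az": 0,"gripper": 0.7}
    - {"dx": 0.25,"dy": 0,"dz": -0.15,"ax": 0,"ay": 0,"az": 0,"gripper": 0.7}
    - {"dx": 0,"dy": 0,"dz": 0,"ax": 0,"ay": 0,"az": 0,"gripper": 0.7}
    - {"dx": 0,"dy": 0,"dz": 0,"ax": 0,"ay": 0,"az": 0,"gripper": 0.7}
    - {"dx": 0,"dy": 0,"dz": 0,"ax": 0,"ay": 0,"az": 0,"gripper": 0.7}

```text
clock: 23.0
eef_pos: [523.9, -33.2, 51.5]
eef_rot: [-3.141, 0.522, -3.078]
wrist_force: [0.6, 0.9, -0.1]
finger_gap: 27.6
finger_force: 0.0
```

```bash
python3 lug.py
python3 - <<'E'
from h import *
a=shot('scene'); o=cv2.cvtColor(cv2.imread('pics/scene0.png'),cv2.COLOR_BGR2RGB)
# bystanders: unchanged patches
for n,(u,v) in dict(new=(184,267),bowl=(207,352),truck=(440,215),hex=(284,188)).items():
    print(n,np.abs(a['image'][v-18:v+18,u-18:u+18].astype(int)-o[v-18:v+18,u-18:u+18]).mean().round(1))
# wheel bearing from scene, top at z 52
g=a['image'].min(2).astype(np.uint8); p=proj(a,[gw(0,-18,52)])[0].round().astype(int)
s=g[p[1]-7:p[1]+8,p[0]-7:p[0]+8].astype(float); w=np.clip(140-s,0,None); yy,xx=np.mgrid[:15,:15]
uv=((xx*w).sum()/w.sum()+p[0]-7,(yy*w).sum()/w.sum()+p[1]-7); print(p,uv,'wheel gauge',wg(onz(a,uv,52)))
E
```

```text
lug gauge [-76.46  49.22  61.06] [-0.2   0.27  2.11  0.47  0.29 -2.25]
tcp [523.9 -33.2  51.5] grasp [518.4 -33.6  61.1] tgt [597.7 -27.8  50.5]
turn10deg [-0.   -0.01  0.  ] shift/40 now axes [-1.591  0.019  0.944] in target axes [-1.589  0.019  0.948] t 23.0 gap 27.6 F [ 0.6  0.9 -0.1]
new 0.4
bowl 0.2
truck 0.4
hex 36.6
[274 251] (np.float64(274.16350662589196), np.float64(250.64383282364935)) wheel gauge [ -0.61790703 -16.20861415  52.        ]
```

Wheel at gauge x ≈ -0.6 mm, y ≈ -17, as intended. The new wheel, bowl and truck are unchanged in the picture; the hex key's patch is hidden behind the arm, which stayed well above the table there. Hand in.

```bash
python3 -c "
from cell import job
print(job.sign_off())"
```

```text
the job is handed in; nothing more can be done
None
```

The worn wheel is clamped flat on the gauge bed with the anvil pressed in about 6 mm by my measurements, and the job is handed in; the sign-off gave no verdict, and the arm hid the hex key from the final check, though nothing came near it.

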